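# Tighten the carving clamp to the click

## Task

Tighten the clamp on the carving board that carries the click wrench: swing the wrench's handle clockwise (seen from above) until the nut comes tight and the wrench breaks over with a click, then stop at once, well short of the end of its break-over, and let go with the handle left bent. Leave the plain spanner on the other board alone.

Things in the scene. Friction and masses are not known exactly. Their poses are not given: they have to be found in the camera images.
- wrench_nut (a point): Click wrench's steel head (34 mm across, 22 high) on a clamp nut of one of two carving boards; point on the nut's upright axis at the wrench's mid-height, 92 mm above the table. x along the head to the handle, z up. The nut runs stiffly (6 to 7 N at the grip), comes hard tight after another 0.35-0.75 rad clockwise from above. Clamp and blank below stay under 65 mm.
- wrench_grip (a point): Middle of the click wrench's black ribbed grip, a level round bar 28 mm thick and 110 long, 200 mm from the nut axis, 92 mm above the table. x along it, away from the head, z up. A 16 mm steel tube joins it to the head. Nothing stands beside or above it along its swing. It may be pushed sideways with the fingers or held.
- click (a joint): Break-over angle (rad) of the wrench's handle to its head, clockwise, on a pin 35 mm from the nut axis; 0 straight, end stop 0.45. With the nut tight, 12 N across mid-grip breaks it over; the resistance then fades, to half at 0.18, near nothing at 0.3. Let go below 0.07 it snaps straight; beyond, it stays as left. Stopped at once: 0.1 to 0.32.
- spanner_shank (a point): Bystander: on the shank of the plain flat steel ring spanner (150 mm long, 14 wide, no grip) on the other board's nut, 100 mm from that nut, 71 mm above the table; it points roughly away from the robot, over the blank. x along it, away from its nut.

How it is judged:
At the end, for the whole second after the job is handed in: The click wrench has broken over and stays bent between 0.1 and 0.32 rad (about 6 to 18 degrees) against its head, let go (value of joint click between 0.1 and 0.32 rad); the robot touches nothing.
It fails at once if the wrench is pushed on past the click (more than 0.32 rad) (value of joint click above 0.32 rad).
It fails at once if the plain spanner on the other board is moved (more than 15 mm) (distance of spanner_shank from where it was at the start of the episode above 0.015 m).
It also fails if it takes over 45 s, if anything falls off the work surface, if the arm or the gripper's body presses on something with over 40 N, if the wrist force passes 120 N, or if a joint passes its speed limit or range.

## Robot

A 6-joint arm with a two-finger parallel gripper is mounted at the origin on the work surface. World frame = base frame: x ahead of the robot, y to its left, z up, the work surface at z = 0. Lengths are in m, angles in rad, forces in N, time in s.
With the tool pointing down it reaches from about 0.275 to 0.85 m from the base axis. Payload 5.2 kg.
Tool frame: the origin (TCP) lies midway between the tips of the shut fingers; the grasp point (between the pads) lies behind it (robot.grip_depth is the z of the grasp point in the tool frame, in m); z points along the fingers, y is the line along which they close (so a half turn about z gives the same grasp; the last joint's range is limited). The gripper opens to 85 mm and grips with 20 to 120 N. Pads are 22 mm wide; open, the fingers measure 114 mm over their backs; the gripper's body (76 mm by 85 mm) begins 54 mm behind the grasp point. The pads swing forward as they close: fully open they stand 13 mm farther back than shut.
Start: joints at [0.91, 0.259, 1.535, -0, 1.348, -0.203], TCP at [0.243, 0.493, 0.231] pointing down, gripper open.
Joint ranges: [-3.14, 3.14], [-0.91, 2.08], [0.19, 2.58], [-1.22, 4.36], [0.22, 2.71], [-3.12, 3.12]. Speed limits (rad/s): [2.57, 2.57, 3.14, 3.14, 3.14, 3.14].

## Interface

Orientations are given as a unit quaternion [w, x, y, z].
In Python, from workcell import sensors, cams, robot gives the robot as it stands.
- The arm moves only by the shell command python3 -m jog 'ROWS' [FORCE]. ROWS is text: rows parted by semicolons, each of 5 numbers parted by spaces: the shift along the tool's x, y, z in mm, then the turn about the tool's z in rad, then the gripper command: -1 is fully open, 1 is shut, values between are in proportion. In form: tx ty tz twist grip; .... A call has exactly 10 rows; each row shifts and turns the commanded pose from where the row before left it, along the tool's axes as they then stand; what a row does not reach is not made up. A row lasts 1/8 s, in which the tool goes at most 62.5 mm and 10.7 degrees, less where a joint would pass 70% of its speed; a pose out of reach is approached as far as the arm can. A call is refused whole if a number of a shift passes 62.5 or a number of a turn 0.188, either way. A call with a gripper value outside its range is refused whole. The fingers move at their own pace and stop on an object; FORCE is the grip in N (left out, the last holds). Time passes only in rows, so rows that do not move let the fingers close, or fill a call up. It gives the time, the measured TCP pose, the force, the opening and the grip force at its end, in the units of the state.
- sensors.get_state(): the state, without advancing time (a new reading comes with each control period).
- cams.camera(name): name is "side" or "top" or "wrist"; returns a dict with "pixels" (480x640x3 uint8, red, green, blue), "z_map" (480x640 float32, m along the optical axis (not along the pixel's ray), 0 where there is no reading), "fx", "fy", "cx", "cy" (pixels), "dist_coeffs" ([k1, k2, p1, p2, k3] as OpenCV has them; the pictures are not rectified), "R" (3x3) and "t" (3): a world point X has camera coordinates R X + t. Camera axes: x right, y down, z forward; pixel columns grow to the right and rows downward; lengths in m; the calibration is good to about 2 mm. A picture is of the moment at which its call begins.
- robot.job_done(): hands the job in; it is judged then, once.
The state is a dict: "t": time; "joints": joint angles; "qd": joint speeds; "joint_torque": joint torques, N m; "tcp_pos": TCP position; "ee_rot": TCP orientation; "force": force on the tool from outside, world axes, zero at the start; "wrist_torque": the same for the moment, N m; "width": finger opening in m; "finger_force": force on a finger pad.
Only numpy, scipy, OpenCV 4.12 (cv2) and the standard library are available. Lean on these libraries where they do the work, as an engineer would, in place of code of your own. Each camera call takes 0.05 s, during which the arm holds its last target. There are 200 camera calls.

## Working session

There is one attempt and no reset: what is moved stays moved. The work goes in short steps, Python scripts to look and compute and a shell command to move; the robot and the scene stay as the last step left them, time stands still between calls to the robot, and variables do not carry over. Pictures are saved under pics/ and viewed, at most 10 in all, crops included, and the job is handed in when it is done.

```bash
mkdir -p pics; python3 - <<'E'
from workcell import sensors,cams,robot
import cv2,numpy as np
s=sensors.get_state();print({k:np.round(v,3) for k,v in s.items()},robot.grip_depth)
a=cams.camera("top");b=cams.camera("side")
np.savez('top0.npz',**a)
cv2.imwrite('pics/top0.png',a['pixels'][...,::-1]);cv2.imwrite('pics/side0.png',b['pixels'][...,::-1])
print(a['R'],a['t'],a['fx'])
E
```

```text
{'t': np.float64(0.0), 'joints': array([ 0.91 ,  0.259,  1.536, -0.   ,  1.348, -0.203]), 'qd': array([ 0.001, -0.   , -0.   , -0.   ,  0.001,  0.002]), 'joint_torque': array([ 1.0000e-03, -4.4601e+01, -2.9058e+01,  0.0000e+00,  1.1000e-02,
        0.0000e+00]), 'tcp_pos': array([0.243, 0.493, 0.23 ]), 'ee_rot': array([-0.   ,  0.227,  0.974, -0.001]), 'force': array([-0.363,  0.055, -0.524]), 'wrist_torque': array([-0.03 ,  0.032,  0.049]), 'finger_force': np.float64(0.0), 'width': np.float64(0.085)} -0.0187
[[-0.02261548 -0.99974214  0.00204694]
 [-0.97948438  0.02174703 -0.20034324]
 [ 0.20024706 -0.0065358  -0.97972363]] [0.03321299 0.66644279 1.12336591] 526.3761539858689
```

View pics/top0.png

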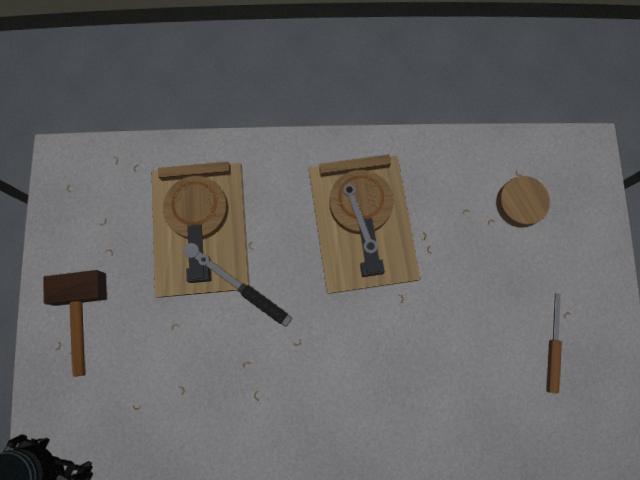

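The picture shows the click wrench on the left board, with its head near (193,250), pin (203,260) and black grip from (243,288) to (288,321). The spanner is on the right board. Clockwise swings the grip down and left in the picture.

```bash
cat > h.py <<'E'
import numpy as np,cv2
def ray(c,uv,z):
    K=np.array([[c['fx'],0,c['cx']],[0,c['fy'],c['cy']],[0,0,1]],float)
    n=cv2.undistortPoints(np.array(uv,float).reshape(-1,1,2),K,np.array(c['dist_coeffs'],float)).reshape(-1,2)
    d=np.c_[n,np.ones(len(n))]@c['R']; o=-c['R'].T@c['t']
    return o+d*((z-o[2])/d[:,2])[:,None]
def grip(c,x0=225,x1=310,y0=270,y1=400):
    m=np.zeros((480,640),np.uint8);m[y0:y1,x0:x1]=(c['pixels'].max(2)<60)[y0:y1,x0:x1]
    n,l,st,ce=cv2.connectedComponentsWithStats(m);i=1+st[1:,4].argmax()
    ys,xs=np.where(l==i); (cx,cy),wh,an=cv2.minAreaRect(np.c_[xs,ys].astype(np.float32))
    return (cx,cy),wh,st[i]
E
python3 - <<'E'
from h import *
c=dict(np.load('top0.npz'))
g,wh,st=grip(c);print(g,wh,st)
P=ray(c,[g],.096)[0];H=ray(c,[(193,250)],.103)[0];pin=ray(c,[(203.5,260)],.1)[0]
S=ray(c,[(370,246),(349,189)],.071)
print(P,H,pin,S)
d=P-H;print(np.linalg.norm(d[:2]),np.degrees(np.arctan2(d[1],d[0])))
E
```

```text
(262.02001953125, 302.6400451660156) (54.800010681152344, 13.0) [238 284  50  40 669]
[0.52987005 0.14854591 0.096     ] [0.64756139 0.29960557 0.103     ] [0.62532258 0.27655719 0.1       ] [[ 0.65412534 -0.0921997   0.071     ]
 [ 0.78900242 -0.04936511  0.071     ]]
0.19149483595095235 -127.92233599689507
```

```bash
python3 -m jog '-41 -18.5 0 0 -1;-41 -18.5 0 0 -1;-41 -18.5 0 0 -1;-41 -18.5 0 0 -1;-41 -18.5 0 0 -1;-41 -18.5 0 0 -1;-41 -18.5 0 0 -1;-41 -18.5 0 0 -1;-41 -18.5 0 0 -1;-41 -18.5 0 0 -1' && python3 -m jog '0 0 5 -0.17 -1;0 0 5 -0.17 -1;0 0 5 -0.17 -1;0 0 5 -0.17 -1;0 0 5 -0.17 -1;0 0 5 -0.17 -1;0 0 5 -0.17 -1;0 0 5 -0.17 -1;0 0 0 0 -1;0 0 0 0 -1'
cat > look.py <<'E'
import sys
from h import *
from workcell import cams,sensors
s=sensors.get_state();p=np.array(s['tcp_pos']);q=s['ee_rot']
from scipy.spatial.transform import Rotation as Ro
R=Ro.from_quat(q,scalar_first=True).as_matrix()
print('t',s['t'],'tcp',p.round(4),'yaw_x',np.degrees(np.arctan2(R[1,0],R[0,0])),'F',np.round(s['force'],1),'Ftool',np.round(R.T@s['force'],1),'w',s['width'])
if len(sys.argv)>1:
    c=cams.camera(sys.argv[1]);np.savez(sys.argv[2]+'.npz',**c);cv2.imwrite(f'pics/{sys.argv[2]}.png',c['pixels'][...,::-1])
E
python3 look.py wrist w1
```

```text
t: 1.35
tcp_pos: [0.5296, 0.145, 0.2309]
ee_rot: [-0.0, 0.227, 0.974, -0.0]
force: [-0.1, 1.1, 0.5]
width: 0.0851
finger_force: 0.0
t: 2.6
tcp_pos: [0.529, 0.1462, 0.1913]
ee_rot: [-0.0, -0.434, 0.901, 0.0]
force: [0.4, 0.7, 0.4]
width: 0.0854
finger_force: 0.0
t 2.6 tcp [0.529  0.1462 0.1913] yaw_x -128.49731435715802 F [0.4 0.7 0.4] Ftool [-0.7  0.1 -0.4] w 0.08540237463805939
```

View pics/w1.png

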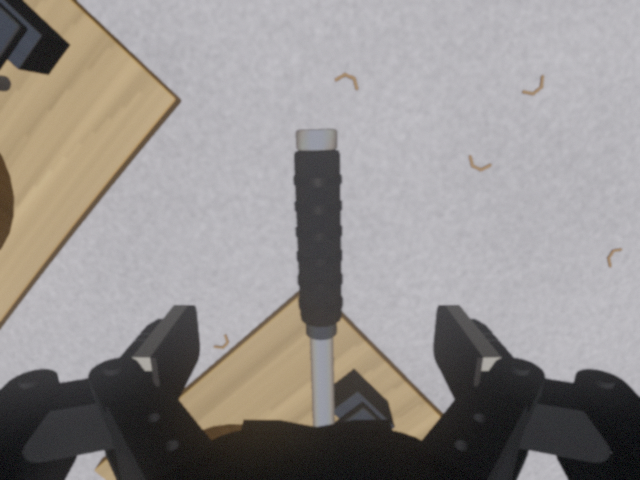

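The grip lies in the wrist view at columns 295–341, rows 150–325, centred and aligned between the fingers (middle about column 317). I'll check its middle by casting a ray before descending.

```bash
python3 - <<'E'
from h import *
c=dict(np.load('w1.npz'));P=ray(c,[(318,150),(320,325)],.1);m=P.mean(0);d=P[0]-P[1]
a=np.arctan2(d[1],d[0]);print(P,m,np.linalg.norm(d),np.degrees(a),'nut',m[:2]-.2*np.array([np.cos(a),np.sin(a)]))
e=m[:2]-[.529,.1462];u=np.radians(-128.5);x=np.array([np.cos(u),np.sin(u)]);y=np.array([x[1],-x[0]]);print('tool dx,dy',e@x,e@y)
E
```

```text
[[0.49173995 0.10244474 0.1       ]
 [0.5595299  0.1899745  0.1       ]] [0.52563492 0.14620962 0.1       ] 0.11071105102177853 -127.75702716710911 nut [0.64809777 0.30433252]
tool dx,dy 0.0020872806039841972 0.0026395259568009507
```

```bash
python3 -m jog '2 2.5 20 0 -1;0 0 20 0 -1;0 0 20 0 -1;0 0 20 0 -1;0 0 20 0 -1;0 0 16 0 -1;0 0 0 0 0.1;0 0 0 0 0.1;0 0 0 0 0.1;0 0 0 0 0.1' 20; python3 look.py
```

```text
t: 3.9
tcp_pos: [0.5263, 0.1463, 0.076]
ee_rot: [0.001, -0.436, 0.9, -0.0]
force: [-0.0, -0.0, 0.3]
width: 0.0387
finger_force: 0.0
t 3.9 tcp [0.5263 0.1463 0.076 ] yaw_x -128.311840728803 F [-0.  -0.   0.3] Ftool [ 0.   0.  -0.3] w 0.03872459777546457
```

```bash
python3 -m jog '0 6 0 0.03 0.1;0 6 0 0.03 0.1;0 6 0 0.03 0.1;0 6 0 0.03 0.1;0 6 0 0.03 0.1;0 6 0 0.03 0.1;0 6 0 0.03 0.1;0 6 0 0.03 0.1;0 6 0 0.03 0.1;0 6 0 0.03 0.1'; python3 look.py
```

```text
t: 5.15
tcp_pos: [0.4858, 0.1879, 0.076]
ee_rot: [0.001, -0.296, 0.955, -0.002]
force: [2.8, -6.3, -0.2]
width: 0.0387
finger_force: 3.5
t 5.15 tcp [0.4858 0.1879 0.076 ] yaw_x -145.53511453864758 F [ 2.8 -6.3 -0.2] Ftool [ 1.2 -6.8  0.2] w 0.03868587826999373
```

```bash
python3 -m jog '0 1.5 0 0.0075 0.1;0 1.5 0 0.0075 0.1;0 1.5 0 0.0075 0.1;0 1.5 0 0.0075 0.1;0 1.5 0 0.0075 0.1;0 1.5 0 0.0075 0.1;0 1.5 0 0.0075 0.1;0 1.5 0 0.0075 0.1;0 1.5 0 0.0075 0.1;0 1.5 0 0.0075 0.1'; python3 look.py top t1
```

```text
t: 6.4
tcp_pos: [0.4774, 0.2004, 0.0758]
ee_rot: [0.001, -0.261, 0.965, -0.001]
force: [1.6, -6.7, 0.3]
width: 0.0383
finger_force: 3.4
t 6.4 tcp [0.4774 0.2004 0.0758] yaw_x -149.78684369454618 F [ 1.6 -6.7  0.3] Ftool [ 2.  -6.6 -0.3] w 0.03828284150558037
```

```bash
python3 -m jog '0 1.5 0 0.0075 0.1;0 1.5 0 0.0075 0.1;0 1.5 0 0.0075 0.1;0 1.5 0 0.0075 0.1;0 1.5 0 0.0075 0.1;0 1.5 0 0.0075 0.1;0 1.5 0 0.0075 0.1;0 1.5 0 0.0075 0.1;0 1.5 0 0.0075 0.1;0 1.5 0 0.0075 0.1'; python3 look.py
```

```text
t: 7.7
tcp_pos: [0.4706, 0.2125, 0.0758]
ee_rot: [0.001, -0.224, 0.974, -0.002]
force: [3.3, -11.7, -0.1]
width: 0.0389
finger_force: 5.8
t 7.7 tcp [0.4706 0.2125 0.0758] yaw_x -154.06623305981012 F [  3.3 -11.7  -0.1] Ftool [  2.1 -12.    0.2] w 0.03885070575123957
```

```bash
python3 -m jog '0 1 0 0.006 0.1;0 1 0 0.006 0.1;0 1 0 0.006 0.1;0 1 0 0.006 0.1;0 1 0 0.006 0.1;0 1 0 0.006 0.1;0 1 0 0.006 0.1;0 1 0 0.006 0.1;0 1 0 0.006 0.1;0 1 0 0.006 0.1'; python3 look.py top t2
```

```text
t: 8.95
tcp_pos: [0.466, 0.222, 0.0757]
ee_rot: [0.0, -0.195, 0.981, -0.002]
force: [2.6, -9.9, -0.5]
width: 0.0385
finger_force: 4.8
t 8.95 tcp [0.466  0.222  0.0757] yaw_x -157.50555274155911 F [ 2.6 -9.9 -0.5] Ftool [  1.4 -10.1   0.6] w 0.038457524915265995
```

```bash
python3 - <<'E'
from h import *
for n in('top0','t1','t2'):
    c=dict(np.load(n+'.npz'));im=c['pixels'][215:345,150:310,::-1];cv2.imwrite(f'c_{n}.png',cv2.resize(im,None,fx=4,fy=4,interpolation=cv2.INTER_CUBIC))
cv2.imwrite('pics/c_t2.png',cv2.imread('c_t2.png'))
E
```

```text
(no output)
```

View pics/c_t2.png

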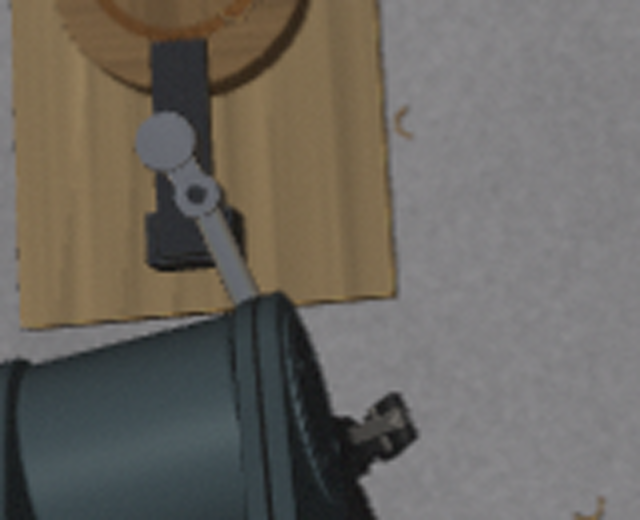

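The head centre is at (165,142), the pin at (198,193), and the tube runs to (248,298): the wrench is starting to bend, and the force has fallen from 12 to 10 N, so the click has come. I'll go a little farther, into the safe band.

```bash
python3 -m jog '0 1.5 0 0.009 0.1;0 1.5 0 0.009 0.1;0 1.5 0 0.009 0.1;0 1.5 0 0.009 0.1;0 1.5 0 0.009 0.1;0 1.5 0 0.009 0.1;0 1.5 0 0.009 0.1;0 1.5 0 0.009 0.1;0 1.5 0 0.009 0.1;0 1.5 0 0.009 0.1'; python3 look.py
```

```text
t: 10.25
tcp_pos: [0.4602, 0.237, 0.0757]
ee_rot: [0.0, -0.151, 0.989, -0.001]
force: [0.7, -4.8, 1.2]
width: 0.0385
finger_force: 2.8
t 10.25 tcp [0.4602 0.237  0.0757] yaw_x -162.68050629853343 F [ 0.7 -4.8  1.2] Ftool [ 0.7 -4.8 -1.2] w 0.038514629210883625
```

```bash
python3 -m jog '0 -2 0 0 0.1;0 -3 0 0 -1;0 0 0 0 -1;0 0 0 0 -1;0 0 -20 0 -1;0 0 -40 0 -1;0 0 -40 0 -1;0 0 -40 0 -1;0 -50 -20 0 -1;0 -60 0 0 -1';python3 -m jog '0 -60 0 0 -1;0 -60 0 0 -1;0 -60 0 0 -1;0 0 0 0 -1;0 0 0 0 -1;0 0 0 0 -1;0 0 0 0 -1;0 0 0 0 -1;0 0 0 0 -1;0 0 0 0 -1'; python3 look.py top t3; python3 - <<'E'
import numpy as np,cv2
c=np.load('t3.npz');cv2.imwrite('pics/c_t3.png',cv2.resize(c['pixels'][215:365,150:350,::-1],None,fx=4,fy=4,interpolation=cv2.INTER_CUBIC))
E
```

```text
t: 11.5
tcp_pos: [0.4954, 0.1285, 0.2377]
ee_rot: [0.003, -0.152, 0.988, -0.0]
force: [1.1, -0.1, -0.8]
width: 0.0856
finger_force: 0.0
t: 12.75
tcp_pos: [0.5477, -0.0432, 0.2353]
ee_rot: [0.0, -0.151, 0.989, -0.0]
force: [-0.1, 0.5, 0.4]
width: 0.0854
finger_force: 0.0
t 12.75 tcp [ 0.5477 -0.0432  0.2353] yaw_x -162.668551285709 F [-0.1  0.5  0.4] Ftool [-0.1  0.5 -0.4] w 0.08540870673913449
```

View pics/c_t3.png

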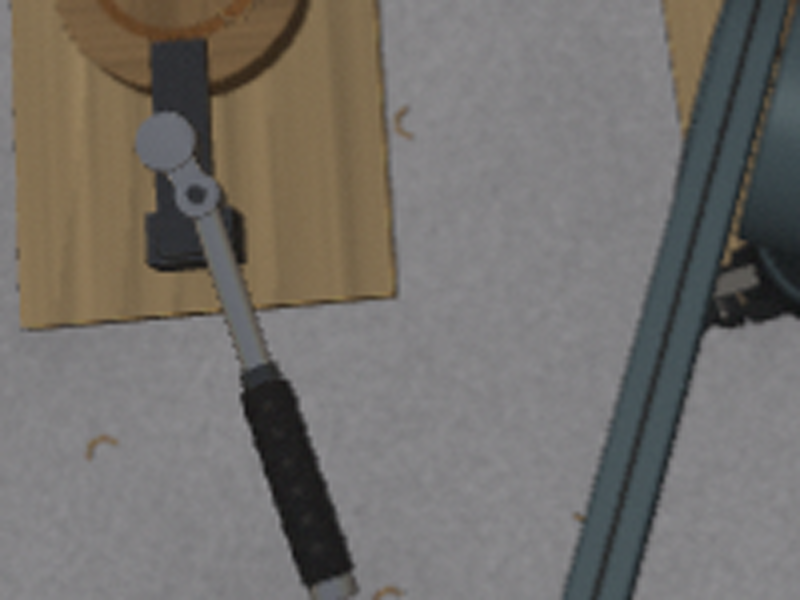

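The handle is let go and bent. The head line (165,142)–(198,193) against the handle line (198,193)–(332,590) gives about 14°, roughly 0.2–0.25 rad, which is inside the band.

```bash
python3 -c "
from workcell import robot
print(robot.job_done())"
```

```text
the job is handed in; nothing more can be done
None
```

The clamp nut is tight and the click wrench has broken over; I let go with its handle left bent about 0.2–0.25 rad (estimated from the last picture and the push force), did not go near the spanner, and handed the job in at about 13 s; no verdict came back.

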